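Shoot the spring-locked bolt of a chip guard

ROBOT

A 7-joint arm with a two-finger parallel gripper is mounted at the origin on the work surface. World frame = base frame: x ahead of the robot, y to its left, z up, the work surface at z = 0. Lengths are in m, angles in rad, forces in N, time in s.
With the tool pointing down it reaches from about 0.4 to 0.75 m from the base axis. Payload 19.5 kg.
Tool frame: the origin (TCP) lies where the fingers leave the gripper's body, on its centre line; the fingertips stand 73 mm ahead of it and the grasp point (between the pads) lies ctrl.hold_point_z ahead of it (ctrl.hold_point_z is the distance from the TCP to the grasp point, in m); z points along the fingers, y is the line along which they close (so a half turn about z gives the same grasp; the last joint's range is limited). The gripper opens to 85 mm and grips with 20 to 120 N. Pads are 22 mm wide; open, the fingers measure 114 mm over their backs; the gripper's body (76 mm by 85 mm) begins 54 mm behind the grasp point. The pads swing forward as they close: fully open they stand 13 mm farther back than shut.
Start: joints at [1.09, 0.707, -0.028, 1.485, 0.022, 0.951, -0.075], TCP at [0.244, -0.521, 0.304] pointing down, gripper open.
Joint ranges: [-2.71, 2.71], [-0.32, 2.16], [-1.57, 1.52], [0, 2.45], [-1.46, 4.6], [0, 2.02], [-2.83, 2.83]. Speed limits (rad/s): [1.89, 1.89, 2.57, 2.57, 3.01, 3.01, 3.01].

INTERFACE

Orientations are given as a unit quaternion [w, x, y, z].
In Python, from station import telemetry, vision, order, ctrl gives the robot as it stands.
- The arm moves only by the tool carry_out, never from a script. Its argument "steps" is a list of rows, each an object of numbers: "dx", "dy", "dz": the shift along the tool's x, y, z in m; "wx", "wy", "wz": the turn, a rotation vector about the tool's x, y, z in degrees. A call has 1 to 5 rows; each row shifts and turns the commanded pose from where the row before left it, along the tool's axes as they then stand; what a row does not reach is not made up. A row lasts 1/8 s, in which the tool goes at most 62.5 mm and 10.7 degrees, less where a joint would pass 70% of its speed; a pose out of reach is approached as far as the arm can. A call with a gripper value outside its range is refused whole. "claw" is the opening, from -1 (shut) to 1 (fully open), set as the call begins (left out, the last holds). The fingers move at their own pace and stop on an object; "squeeze" is the grip in N (left out, the last holds). Time passes only in rows, so rows that do not move let the fingers close. It gives the time, the measured TCP pose, the force, the opening and the grip force at its end, in the units of the state.
- telemetry.get_obs(): the state, without advancing time (a new reading comes with each control period).
- vision.get_image(name): name is "side" or "top" or "wrist"; returns the picture (480x640x3 uint8, red, green, blue); there is no depth.
- vision.calibration(name): a dict with "fov_y" (degrees; the focal length in pixels is half the picture's height over the tangent of half this angle, whatever the lens; pixels are square), "cx", "cy" (the principal point, pixels), "D" ([k1, k2, p1, p2, k3] as OpenCV has them; the pictures are not rectified), "origin" and "attitude" of the camera in the world; the wrist camera has in their place "T_tool_cam" (4x4, takes a point from camera to tool coordinates, whose origin is the TCP and whose axes are the flange's). Camera axes: x right, y down, z forward; pixel columns grow to the right and rows downward; lengths in m; the calibration is good to about 2 mm. A picture is of the moment at which its call begins: read the wrist's pose just before it. calibration takes no time and is no camera call.
- order.close_job(): hands the job in; it is judged then, once.
The state is a dict: "clock": time; "joint_pos": joint angles; "qd": joint speeds; "tau": joint torques, N m; "tool_pos": TCP position; "orientation": TCP orientation; "force": force on the tool from outside, world axes, zero at the start; "wrist_torque": the same for the moment, N m; "width": finger opening in m; "grip_force": force on a finger pad.
Only numpy, scipy, OpenCV 4.12 (cv2) and the standard library are available. Lean on these libraries where they do the work, as an engineer would, in place of code of your own. Each camera call takes 0.05 s, during which the arm holds its last target. There are 200 camera calls.

TASK

The clear chip guard on the green plate is not bolted yet. Hold the yellow spring catch bar pressed down with one fingertip and, keeping it down, push the red tab with the other fingertip until the bolt is fully home in the guard's keeper. Then take the fingers away so that the catch springs back up and locks the bolt, and leave the oil bottle, the bushing and the wrench where they are.

Things in the scene. Friction and masses are not known exactly. Their poses are not given: they have to be found in the camera images.
- guard_lock: Fixed green steel plate carrying bolt, catch and guard, 12 mm thick, yaw within 0.5 rad. Origin: on the bench, in the bolt's vertical centre plane. +y: the way the bolt slides home (towards the guard); +x: away from the robot at yaw 0; z up. Plate: x -75 to 85, y -135 to 285 mm. Over the bolt's line lie guides at y -88 and 45 mm (tops 45 mm above the bench).
- tab_top (a point): Middle of the top edge of the bolt's red upright tab, 92 mm above the bench; travels with the bolt. The tab is 26 mm wide (x) and 10 mm thick (y, the way it travels), and reaches down to the steel bolt, whose top is 37 mm above the bench. Push it on its flat -y face. It starts at x 0, y -25 mm of guard_lock and ends at y +15 mm. Axes as guard_lock.
- catch_top (a point): Centre of the flat top of the yellow catch bar, 72 mm above the bench when up; goes down with it. The bar is 26 mm wide (x), 124 mm long (y), 8 mm thick, centred at x -45, y +10 mm of guard_lock: its centre line runs 45 mm beside the tab's, along the whole travel. It stays level wherever it is pressed. Axes as guard_lock.
- catch (a joint): How far the catch bar is pressed, m: 0 up, 0.010 at its lower stop. Spring: about 3 N at 0, 8 N at the stop. Below 0.005 its tooth stops the bolt. Let go, it springs up into a notch of the bolt if one is over it (at bolt 0, 0.020, 0.040), else it stays half down under the bolt. Press it at least 0.007 and keep it so until the bolt is home.
- bolt (a joint): How far the bolt has slid home, m: 0 at the start (drawn back), 0.040 against its end stop, fully home. When the catch is down it slides with about 2 to 4 N of friction and stays where it is left.
- oil_bottle: Loose white bottle with a red cap, upright, 48 mm across, 100 mm high; origin at the centre of its underside. Bystander.
- bushing: Loose brass bushing standing on end, 44 mm across, 35 mm high; origin at the centre of its underside. Bystander.
- wrench: Loose steel wrench lying flat, 150 mm long along its x axis; origin under its middle. Bystander.
- guard_post (a point): Top of the guard's near post, 140 mm above the bench, at x 0, y 115 mm of guard_lock (axes alike). From here the guard, a clear panel in a green frame 20 mm thick and as high, runs 167 mm on along +y. The keeper, a steel bridge 54 mm high that takes the bolt's end, stands 10 to 40 mm before it (-y). A block with a steel bar (top 63 mm) lies behind the guard.

How it is judged:
On the way, in this order (a step that is already met when the one before it is completed fails the run):
1. the catch bar is pressed down while the bolt is still drawn back (value of joint catch above 0.006 m and value of joint bolt below 0.006 m), for 0.05 s.
2. the bolt is brought home with the catch bar still held down (value of joint catch above 0.006 m and value of joint bolt above 0.037 m), for 0.05 s.
At the end, for the whole second after the job is handed in: the bolt is within 3.5 mm of its end stop, the catch bar has sprung back up to within 2 mm, and bottle, bushing and wrench are within 15 mm of where they stood (value of joint bolt above 0.0365 m and value of joint catch below 0.002 m and distance of each of oil_bottle, bushing, wrench from where it was at the start of the episode below 0.015 m); the robot touches nothing.
It fails at once if the oil bottle is moved, lifted or tipped (distance of oil_bottle from where it was at the start of the episode above 0.015 m or angle between oil_bottle's own z axis and vertical above 0.3 rad).
It fails at once if the bushing is moved or lifted (distance of bushing from where it was at the start of the episode above 0.015 m).
It fails at once if the wrench is moved or lifted (distance of wrench from where it was at the start of the episode above 0.015 m).
It also fails if it takes over 32 s, if anything falls off the work surface, if the arm or the gripper's body presses on something with over 40 N, if the wrist force passes 120 N, or if a joint passes its speed limit or range.

## Working session

There is one attempt and no reset: what is moved stays moved. The work goes in short steps, Python scripts to look and compute and a tool call to move; the robot and the scene stay as the last step left them, time stands still between calls to the robot, and variables do not carry over. Pictures are saved under pics/ and viewed, at most 10 in all, crops included, and the job is handed in when it is done.

Besides the shell and the picture viewer there is one more tool, called after ">>>" as name([rows], argument=value, ...), one row to a line, values as JSON. carry_out: Moves the arm, as the interface text tells. Its arguments: {"type":"object","properties":{"steps":{"type":"array"},"claw":{"type":"number"},"squeeze":{"type":"number"}},"required":["steps"]}

```bash
mkdir -p pics; cat > h.py <<'E'
import numpy as np, cv2
from station import telemetry, vision, order, ctrl
from scipy.spatial.transform import Rotation as R
def cam(n,obs=None):
    c=vision.calibration(n); f=240/np.tan(np.radians(c['fov_y'])/2)
    return c,np.array([[f,0,c['cx']],[0,f,c['cy']],[0,0,1]]),np.array(c['D'],float)
def q(o): w,x,y,z=o; return R.from_quat([x,y,z,w])
E
python3 - <<'E'
from h import *
o=telemetry.get_obs();print(o, ctrl.hold_point_z)
for n in('top','side','wrist'):
    print(vision.calibration(n)); cv2.imwrite(f'pics/{n}0.png',vision.get_image(n)[:,:,::-1])
E
```

```text
{'clock': 0.0, 'joint_pos': array([ 1.09030713,  0.70708309, -0.02759668,  1.48496939,  0.02200868,
        0.95090123, -0.07549707]), 'qd': array([-3.02720428e-04, -2.02092672e-03, -6.27726472e-05,  1.31713328e-03,
        3.54559839e-04,  5.26946452e-04,  4.97127160e-04]), 'tau': array([-1.86952413e-03, -8.83234334e+01,  1.23404156e+00, -2.36167628e+01,
        1.69073377e-02,  6.64739884e-03, -1.84534457e-05]), 'tool_pos': array([ 0.24420357, -0.52037495,  0.30344601]), 'orientation': array([-5.09997067e-04,  9.76030109e-01,  2.17634892e-01, -1.41164262e-04]), 'force': array([1.2547816 , 0.0737364 , 0.20038565]), 'wrist_torque': array([ 0.00584719, -0.02699298, -0.01378674]), 'grip_force': 0.0, 'width': 0.08568840195219421} 0.0539
{'fov_y': 47.11887009888623, 'cx': 316.53117785324235, 'cy': 230.98228236946494, 'D': array([0.03258639, 0.        , 0.        , 0.        , 0.        ]), 'origin': array([0.49011277, 0.02143119, 0.82791843]), 'attitude': array([ 0.05368306, -0.70031544,  0.71029599, -0.04643304])}
{'fov_y': 56.7070105132129, 'cx': 316.4799147065645, 'cy': 232.0994484974113, 'D': array([-0.10338982,  0.        ,  0.        ,  0.        ,  0.        ]), 'origin': array([ 0.2640924 , -0.43500354,  0.44610639]), 'attitude': array([-0.46882372,  0.82868823, -0.26957565,  0.14425363])}
{'fov_y': 59.16242483942742, 'cx': 330.38242659199864, 'cy': 246.1998642973802, 'D': array([0.01164381, 0.        , 0.        , 0.        , 0.        ]), 'T_tool_cam': array([[ 2.88791197e-04, -9.47365392e-01, -3.20154228e-01,
         8.20478710e-02],
       [ 9.99999566e-01, -9.88576284e-06,  9.31290218e-04,
        -4.18557914e-04],
       [-8.85437091e-04, -3.20154358e-01,  9.47364979e-01,
        -7.04771809e-02],
       [ 0.00000000e+00,  0.00000000e+00,  0.00000000e+00,
         1.00000000e+00]])}
```

View pics/top0.png

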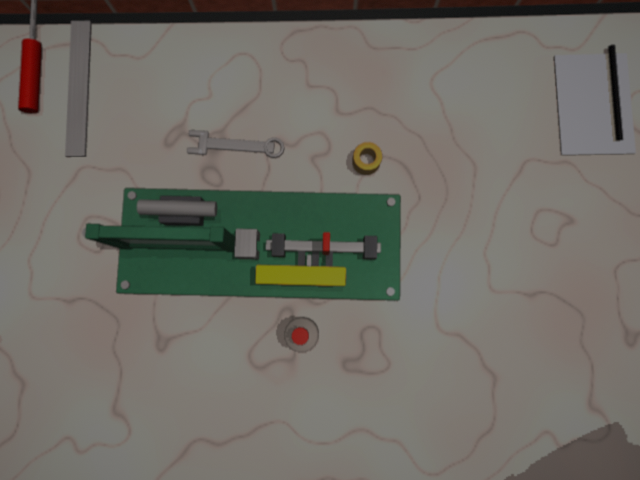

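View pics/side0.png

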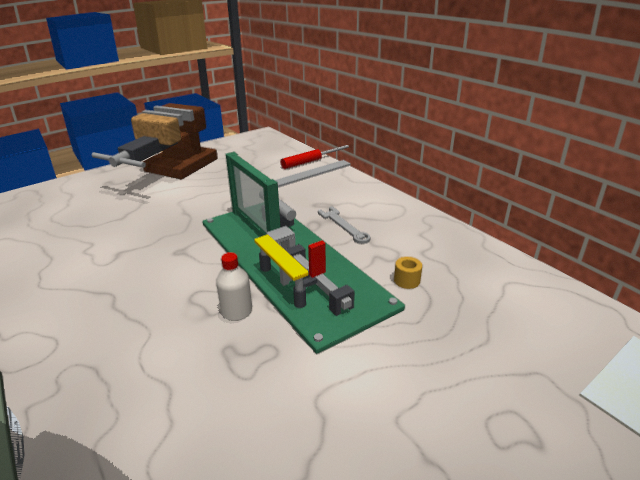

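The top view shows the plate with the yellow bar at (300,275), the red tab at (326,243) and the bottle at (300,334). The guard is to the left, which is world +y. The side view agrees, and the bolt is drawn back. Next I'll measure.

```bash
cat >> h.py <<'E'
def ray(n,px,z):
    c,K,D=cam(n); u=cv2.undistortPoints(np.array(px,float).reshape(-1,1,2),K,D).reshape(-1,2)
    d=q(c['attitude']).apply(np.c_[u,np.ones(len(u))]); o=np.array(c['origin'])
    return o+d*((z-o[2])/d[:,2])[:,None]
def yellow(im):
    h=cv2.cvtColor(im,cv2.COLOR_RGB2HSV); return cv2.inRange(h,(26,180,120),(34,255,255))
def red(im):
    h=cv2.cvtColor(im,cv2.COLOR_RGB2HSV); return cv2.inRange(h,(0,170,80),(6,255,255))|cv2.inRange(h,(174,170,80),(180,255,255))
def blobs(m): 
    return [(cv2.minAreaRect(c),cv2.contourArea(c),cv2.boundingRect(c)) for c in cv2.findContours(m,0,2)[0] if cv2.contourArea(c)>40]
E
python3 - <<'E'
from h import *
im=cv2.imread('pics/top0.png')[:,:,::-1]
for b in blobs(yellow(im)):
    p=ray('top',cv2.boxPoints(b[0]),.072); print('Y',b,p.round(4).tolist(),p.mean(0))
for b in blobs(red(im)): 
    x,y,w,h=b[2]; print('R',b,ray('top',[[x,y],[x+w,y],[x+w,y+h],[x,y+h]],.092).round(4).tolist())
h=cv2.cvtColor(im,cv2.COLOR_RGB2HSV)
# plate screws
print('screws',ray('top',[(131,195.5),(391,201.5),(390.5,292),(124.5,284.5)],.012).round(4).tolist())
im=cv2.imread('pics/side0.png')[:,:,::-1]
for b in blobs(yellow(im)): p=ray('side',cv2.boxPoints(b[0]),.072); print('sideY',p.round(4).tolist(),p.mean(0))
for b in blobs(red(im)): print('sR',b)
E
```

```text
Y (((300.47662353515625, 274.9096374511719), (88.81696319580078, 17.225109100341797), 1.4688007831573486), 1415.5, (256, 266, 90, 19)) [[0.5281, 0.1125, 0.072], [0.5517, 0.112, 0.072], [0.5469, -0.0101, 0.072], [0.5233, -0.009, 0.072]] [0.53751324 0.05137297 0.072     ]
R (((299.5, 335.5), (15.0, 15.0), 90.0), 184.0, (292, 328, 16, 16)) [[0.4666, 0.0623, 0.092], [0.4663, 0.0412, 0.092], [0.4457, 0.0415, 0.092], [0.446, 0.0625, 0.092]]
R (((326.0, 241.5), (17.0, 6.0), 90.0), 92.0, (323, 233, 7, 18)) [[0.5923, 0.0196, 0.092], [0.5921, 0.0102, 0.092], [0.5677, 0.0106, 0.092], [0.5679, 0.02, 0.092]]
R (((28.01657485961914, 73.18508911132812), (15.399737358093262, 68.48416137695312), 3.012787342071533), 960.0, (19, 39, 19, 69)) [[0.875, 0.4444, 0.092], [0.8748, 0.4179, 0.092], [0.7735, 0.4129, 0.092], [0.7738, 0.439, 0.092]]
screws [[0.6649, 0.3087, 0.012], [0.6497, -0.0837, 0.012], [0.5143, -0.0785, 0.012], [0.531, 0.3136, 0.012]]
sideY [[0.5238, 0.1077, 0.072], [0.5529, 0.1272, 0.072], [0.5473, -0.0099, 0.072], [0.5222, -0.0223, 0.072]] [0.53654997 0.05068527 0.072     ]
sR (((229.5, 260.5), (17.0, 15.0), 90.0), 204.0, (222, 252, 16, 18))
sR (((316.6426696777344, 258.4949035644531), (34.79923629760742, 16.38241195678711), 87.95458984375), 476.5, (308, 241, 18, 36))
sR (((300.88897705078125, 158.40994262695312), (10.105301856994629, 40.78685760498047), 74.57783508300781), 354.5, (281, 149, 40, 20))
```

>>> carry_out([
  {"wz": -10.5},
  {"wz": -10.5},
  {"wz": -10.5},
  {"wz": -10.5},
  {"wz": -10.5},
], claw=-0.29)

```text
invalid input at $.steps[0]: expected keys dx, dy, dz, wx, wy, wz
```

>>> carry_out([
  {"wz": -10.2},
  {"dx": 0.053, "dy": 0.029},
  {"dx": 0.053, "dy": 0.029},
  {"dx": 0.053, "dy": 0.029},
  {"dx": 0.053, "dy": 0.029},
])

```text
invalid input at $.steps[0]: expected keys dx, dy, dz, wx, wy, wz
```

>>> carry_out([
  {"dx": 0.053, "dy": 0.029},
  {"dx": 0.053, "dy": 0.029},
  {"dx": 0.053, "dy": 0.029},
  {"dx": 0.053, "dy": 0.029},
  {"dx": 0.053, "dy": 0.029},
])

```text
invalid input at $.steps[0]: expected keys dx, dy, dz, wx, wy, wz
```

All six keys are needed in each row.

>>> carry_out([
  {"dx": 0, "dy": 0, "dz": 0, "wx": 0, "wy": 0, "wz": -10.5},
  {"dx": 0, "dy": 0, "dz": 0, "wx": 0, "wy": 0, "wz": -10.5},
  {"dx": 0, "dy": 0, "dz": 0, "wx": 0, "wy": 0, "wz": -10.5},
  {"dx": 0, "dy": 0, "dz": 0, "wx": 0, "wy": 0, "wz": -10.5},
  {"dx": 0, "dy": 0, "dz": 0, "wx": 0, "wy": 0, "wz": -10.5},
], claw=-0.29)

```text
clock: 0.78
tool_pos: [0.2442, -0.5205, 0.3037]
orientation: [-0.0, 0.777, 0.629, 0.0]
force: [0.1, 0.3, -0.4]
width: 0.0302
grip_force: 0.0
```

>>> carry_out([
  {"dx": 0, "dy": 0, "dz": 0, "wx": 0, "wy": 0, "wz": -10.2},
  {"dx": 0.053, "dy": 0.029, "dz": 0, "wx": 0, "wy": 0, "wz": 0},
  {"dx": 0.053, "dy": 0.029, "dz": 0, "wx": 0, "wy": 0, "wz": 0},
  {"dx": 0.053, "dy": 0.029, "dz": 0, "wx": 0, "wy": 0, "wz": 0},
  {"dx": 0.053, "dy": 0.029, "dz": 0, "wx": 0, "wy": 0, "wz": 0},
])

```text
clock: 1.4
tool_pos: [0.3688, -0.3113, 0.3039]
orientation: [-0.0, 0.72, 0.694, 0.0]
force: [1.5, 0.8, 0.6]
width: 0.0302
grip_force: 0.0
```

>>> carry_out([
  {"dx": 0.053, "dy": 0.029, "dz": 0, "wx": 0, "wy": 0, "wz": 0},
  {"dx": 0.053, "dy": 0.029, "dz": 0, "wx": 0, "wy": 0, "wz": 0},
  {"dx": 0.053, "dy": 0.029, "dz": 0, "wx": 0, "wy": 0, "wz": 0},
  {"dx": 0.053, "dy": 0.029, "dz": 0, "wx": 0, "wy": 0, "wz": 0},
  {"dx": 0.053, "dy": 0.029, "dz": 0, "wx": 0, "wy": 0, "wz": 0},
])

```text
clock: 2.02
tool_pos: [0.5238, -0.0519, 0.3039]
orientation: [0.0, 0.72, 0.694, -0.0]
force: [0.4, -1.4, -0.3]
width: 0.0302
grip_force: 0.0
```

>>> carry_out([
  {"dx": 0.047, "dy": 0.032, "dz": 0, "wx": 0, "wy": 0, "wz": 0},
  {"dx": 0, "dy": 0, "dz": 0.05, "wx": 0, "wy": 0, "wz": 0},
  {"dx": 0, "dy": 0, "dz": 0.05, "wx": 0, "wy": 0, "wz": 0},
  {"dx": 0, "dy": 0, "dz": 0.02, "wx": 0, "wy": 0, "wz": 0},
  {"dx": 0, "dy": 0, "dz": 0, "wx": 0, "wy": 0, "wz": 0},
])

```text
clock: 2.65
tool_pos: [0.5564, -0.0079, 0.1828]
orientation: [-0.001, 0.72, 0.694, -0.001]
force: [0.1, 0.3, 0.3]
width: 0.0304
grip_force: 0.0
```

```bash
python3 - <<'E'
from h import *
o=telemetry.get_obs();print(o['tool_pos'],o['force'])
a=vision.get_image('wrist');b=vision.get_image('side')
cv2.imwrite('pics/w1.png',a[:,:,::-1]);cv2.imwrite('pics/s1.png',cv2.resize(b[150:370,180:440],None,fx=2.5,fy=2.5)[:,:,::-1])
E
```

```text
[ 0.55635553 -0.0078767   0.18283355] [0.13695704 0.34213543 0.33607835]
```

View pics/w1.png

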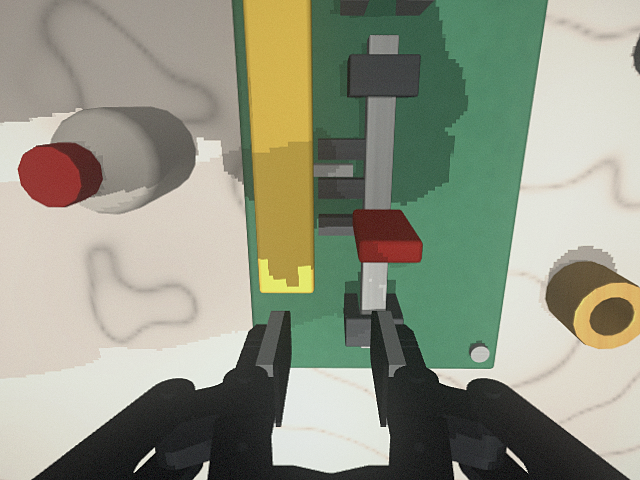

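View pics/s1.png

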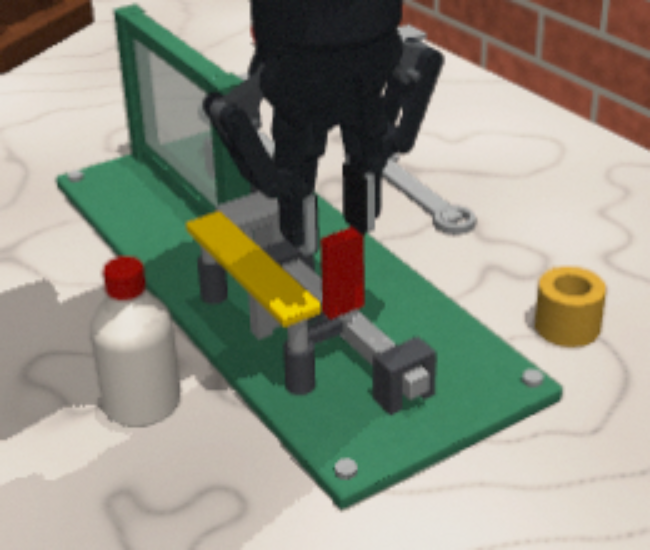

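The wrist picture shows the fingertips at about (275,312) and (385,312). The bar ends at row 292, columns 260–313, and the top of the tab's -y face is near row 245–262, columns 362–421. In the side view, the fingers hang above the assembly and touch nothing. I'll convert these to tool coordinates.

```bash
cat >> h.py <<'E'
def wray(px,T,Rt,zw):   # wrist pixel -> tool coords on world plane z
    c,K,D=cam('wrist'); M=c['T_tool_cam']
    u=cv2.undistortPoints(np.array(px,float).reshape(-1,1,2),K,D).reshape(-1,2)
    d=np.c_[u,np.ones(len(u))]@M[:3,:3].T; o=M[:3,3]
    dw=Rt.apply(d); ow=T+Rt.apply(o)
    return o+d*((zw-ow[2])/dw[:,2])[:,None]
E
python3 - <<'E'
from h import *
o=telemetry.get_obs();T=o['tool_pos'];Rt=q(o['orientation'])
im=cv2.imread('pics/w1.png')[:,:,::-1]
print('bar end corners',wray([(260,292),(313,292),(311,200),(255,200)],T,Rt,.072).round(4).tolist())
print('tab top back edge',wray([(362,243),(421,243),(353,211),(407,211)],T,Rt,.092).round(4).tolist(), 'bottom?',wray([(362,262),(421,262)],T,Rt,.092).round(4).tolist())
for zt in (.060,.066,.073,.08): print(zt,wray([(265,312),(291,312),(372,312),(400,312)],T,Rt,T[2]-zt).round(4).tolist())
for p,z in(((-.0225),.072),(.0225,.092)):pass
L=np.array([.5816,.0392]);ex=np.array([.9992,-.039]);ey=np.array([.039,.9992])
d=T[:2]-L;print('tcp in lock',d@ex,d@ey, 'axes',Rt.as_matrix().round(3).tolist())
E
```

```text
bar end corners [[-0.0024, -0.0337, 0.1127], [-0.0024, -0.0086, 0.1127], [0.042, -0.0089, 0.1127], [0.042, -0.0336, 0.1127]]
tab top back edge [[0.0287, 0.0125, 0.0927], [0.0287, 0.0365, 0.0928], [0.042, 0.0086, 0.0927], [0.042, 0.03, 0.0928]] bottom? [[0.0204, 0.0127, 0.0927], [0.0204, 0.037, 0.0928]]
0.06 [[0.0145, -0.0228, 0.06], [0.0145, -0.0139, 0.06], [0.0145, 0.014, 0.06], [0.0145, 0.0236, 0.06]]
0.066 [[0.0113, -0.0238, 0.066], [0.0113, -0.0145, 0.066], [0.0113, 0.0146, 0.066], [0.0114, 0.0247, 0.066]]
0.073 [[0.0077, -0.025, 0.073], [0.0077, -0.0152, 0.073], [0.0077, 0.0154, 0.073], [0.0077, 0.026, 0.073]]
0.08 [[0.004, -0.0262, 0.08], [0.004, -0.0159, 0.08], [0.004, 0.0162, 0.08], [0.0041, 0.0273, 0.08]]
tcp in lock -0.022628155773092247 -0.048019406000242834 axes [[0.038, 0.999, 0.001], [0.999, -0.038, 0.0], [0.0, 0.001, -1.0]]
```

>>> carry_out([
  {"dx": 0, "dy": 0, "dz": 0.02, "wx": 0, "wy": 0, "wz": 0},
  {"dx": 0, "dy": 0, "dz": 0.018, "wx": 0, "wy": 0, "wz": 0},
  {"dx": 0, "dy": 0, "dz": 0, "wx": 0, "wy": 0, "wz": 0},
], claw=-0.18)

```text
clock: 3.12
tool_pos: [0.5569, -0.0079, 0.1462]
orientation: [-0.0, 0.72, 0.694, -0.0]
force: [0.1, -0.3, 0.7]
width: 0.0351
grip_force: 0.0
```

>>> carry_out([
  {"dx": 0, "dy": 0, "dz": 0.005, "wx": 0, "wy": 0, "wz": 0},
  {"dx": 0, "dy": 0, "dz": 0.005, "wx": 0, "wy": 0, "wz": 0},
  {"dx": 0, "dy": 0, "dz": 0, "wx": 0, "wy": 0, "wz": 0},
])

```text
clock: 3.5
tool_pos: [0.5573, -0.0079, 0.1362]
orientation: [0.0, 0.72, 0.694, 0.001]
force: [1.6, -0.0, 5.3]
width: 0.0351
grip_force: 2.8
```

>>> carry_out([
  {"dx": 0, "dy": 0, "dz": 0.003, "wx": 0, "wy": 0, "wz": 0},
  {"dx": 0, "dy": 0, "dz": 0, "wx": 0, "wy": 0, "wz": 0},
])

```text
clock: 3.75
tool_pos: [0.5573, -0.0079, 0.1336]
orientation: [0.001, 0.72, 0.694, 0.001]
force: [1.1, -1.0, 9.2]
width: 0.0351
grip_force: 4.5
```

>>> carry_out([
  {"dx": 0, "dy": 0, "dz": 0.001, "wx": 0, "wy": 0, "wz": 0},
  {"dx": 0, "dy": 0, "dz": 0.001, "wx": 0, "wy": 0, "wz": 0},
  {"dx": 0, "dy": 0, "dz": 0, "wx": 0, "wy": 0, "wz": 0},
])

```text
clock: 4.12
tool_pos: [0.5573, -0.008, 0.1329]
orientation: [0.001, 0.72, 0.694, 0.001]
force: [-5.2, -0.8, 38.9]
width: 0.0351
grip_force: 19.3
```

```bash
python3 - <<'E'
from h import *
b=vision.get_image('side'); o=telemetry.get_obs();print(o['tool_pos'],o['force'])
cv2.imwrite('pics/s2.png',cv2.resize(b[200:330,220:380],None,fx=4.5,fy=4.5)[:,:,::-1])
E
```

```text
[ 0.55733761 -0.0080493   0.13287185] [-4.45960566 -0.32369546 39.2825565 ]
```

View pics/s2.png

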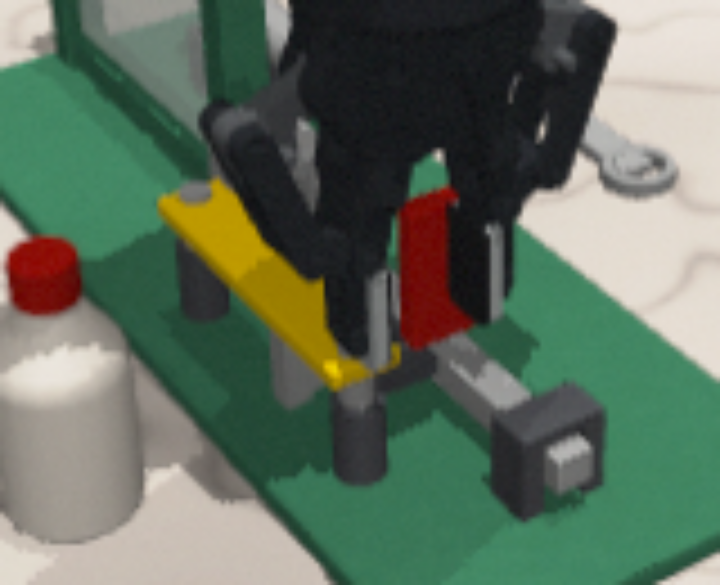

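The side view shows the finger on the end of the bar, which is now at its lower stop. The other finger is behind the tab. I'll ease off 1 mm and push.

>>> carry_out([
  {"dx": 0, "dy": 0, "dz": -0.001, "wx": 0, "wy": 0, "wz": 0},
  {"dx": 0.004, "dy": 0, "dz": 0, "wx": 0, "wy": 0, "wz": 0},
  {"dx": 0.004, "dy": 0, "dz": 0, "wx": 0, "wy": 0, "wz": 0},
  {"dx": 0.004, "dy": 0, "dz": 0, "wx": 0, "wy": 0, "wz": 0},
  {"dx": 0.002, "dy": 0, "dz": 0, "wx": 0, "wy": 0, "wz": 0},
])

```text
clock: 4.8
tool_pos: [0.5579, 0.0027, 0.1334]
orientation: [0.002, 0.721, 0.693, -0.001]
force: [1.8, -13.7, 24.0]
width: 0.0351
grip_force: 13.2
```

>>> carry_out([
  {"dx": 0, "dy": 0, "dz": -0.0006, "wx": 0, "wy": 0, "wz": 0},
  {"dx": 0.005, "dy": 0, "dz": 0, "wx": 0, "wy": 0, "wz": 0},
  {"dx": 0.005, "dy": 0, "dz": 0, "wx": 0, "wy": 0, "wz": 0},
  {"dx": 0.005, "dy": 0, "dz": 0, "wx": 0, "wy": 0, "wz": 0},
  {"dx": 0, "dy": 0, "dz": 0, "wx": 0, "wy": 0, "wz": 0},
])

```text
clock: 5.42
tool_pos: [0.5584, 0.0195, 0.1335]
orientation: [0.001, 0.721, 0.693, -0.0]
force: [0.6, -8.9, 17.5]
width: 0.0347
grip_force: 8.7
```

>>> carry_out([
  {"dx": 0.005, "dy": 0, "dz": 0, "wx": 0, "wy": 0, "wz": 0},
  {"dx": 0.005, "dy": 0, "dz": 0, "wx": 0, "wy": 0, "wz": 0},
  {"dx": 0.004, "dy": 0, "dz": 0, "wx": 0, "wy": 0, "wz": 0},
  {"dx": 0, "dy": 0, "dz": 0, "wx": 0, "wy": 0, "wz": 0},
])

```text
clock: 5.92
tool_pos: [0.5589, 0.0333, 0.1335]
orientation: [0.001, 0.721, 0.693, -0.0]
force: [-0.2, -11.1, 18.1]
width: 0.0349
grip_force: 8.8
```

>>> carry_out([
  {"dx": 0.002, "dy": 0, "dz": 0, "wx": 0, "wy": 0, "wz": 0},
  {"dx": 0.002, "dy": 0, "dz": 0, "wx": 0, "wy": 0, "wz": 0},
  {"dx": 0, "dy": 0, "dz": 0, "wx": 0, "wy": 0, "wz": 0},
])

```text
clock: 6.3
tool_pos: [0.559, 0.0371, 0.1335]
orientation: [0.001, 0.721, 0.693, -0.001]
force: [-1.0, -12.8, 18.5]
width: 0.0353
grip_force: 9.2
```

Travel is now 45 mm. I'll keep pushing in small steps until the end stop shows in the force.

>>> carry_out([
  {"dx": 0.0015, "dy": 0, "dz": 0, "wx": 0, "wy": 0, "wz": 0},
  {"dx": 0.0015, "dy": 0, "dz": 0, "wx": 0, "wy": 0, "wz": 0},
  {"dx": 0, "dy": 0, "dz": 0, "wx": 0, "wy": 0, "wz": 0},
])

```text
clock: 6.68
tool_pos: [0.5591, 0.0399, 0.1335]
orientation: [0.001, 0.721, 0.693, -0.001]
force: [-0.3, -12.2, 17.7]
width: 0.0349
grip_force: 9.3
```

>>> carry_out([
  {"dx": 0.0015, "dy": 0, "dz": 0, "wx": 0, "wy": 0, "wz": 0},
  {"dx": 0.0015, "dy": 0, "dz": 0, "wx": 0, "wy": 0, "wz": 0},
  {"dx": 0, "dy": 0, "dz": 0, "wx": 0, "wy": 0, "wz": 0},
])

```text
clock: 7.05
tool_pos: [0.5592, 0.0412, 0.1335]
orientation: [0.002, 0.721, 0.692, -0.002]
force: [0.0, -23.2, 19.7]
width: 0.0348
grip_force: 14.8
```

>>> carry_out([
  {"dx": 0.001, "dy": 0, "dz": 0, "wx": 0, "wy": 0, "wz": 0},
  {"dx": 0, "dy": 0, "dz": 0, "wx": 0, "wy": 0, "wz": 0},
])

```text
clock: 7.3
tool_pos: [0.5592, 0.0413, 0.1335]
orientation: [0.003, 0.722, 0.692, -0.002]
force: [-0.6, -28.2, 20.7]
width: 0.0354
grip_force: 16.1
```

>>> carry_out([
  {"dx": -0.001, "dy": 0, "dz": -0.005, "wx": 0, "wy": 0, "wz": 0},
  {"dx": -0.001, "dy": 0, "dz": -0.01, "wx": 0, "wy": 0, "wz": 0},
  {"dx": -0.005, "dy": 0, "dz": -0.03, "wx": 0, "wy": 0, "wz": 0},
  {"dx": -0.03, "dy": 0, "dz": -0.05, "wx": 0, "wy": 0, "wz": 0},
  {"dx": -0.05, "dy": 0, "dz": -0.03, "wx": 0, "wy": 0, "wz": 0},
])

```text
clock: 7.92
tool_pos: [0.5557, -0.0407, 0.2598]
orientation: [0.0, 0.719, 0.695, 0.001]
force: [0.7, -0.9, 0.5]
width: 0.0353
grip_force: 0.0
```

>>> carry_out([
  {"dx": -0.06, "dy": 0, "dz": 0, "wx": 0, "wy": 0, "wz": 0},
  {"dx": -0.06, "dy": 0, "dz": 0, "wx": 0, "wy": 0, "wz": 0},
  {"dx": 0, "dy": 0, "dz": 0, "wx": 0, "wy": 0, "wz": 0},
])

```text
clock: 8.3
tool_pos: [0.55, -0.1656, 0.2573]
orientation: [0.0, 0.723, 0.691, -0.001]
force: [-0.4, 0.3, -0.6]
width: 0.0351
grip_force: 0.0
```

```bash
python3 - <<'E'
from h import *
b=vision.get_image('side'); im=vision.get_image('top')
for n,x in(('Y',yellow(im)),('R',red(im))):
  for k in blobs(x):
    z=.072 if n=='Y' else .092; x0,y0,w,h=k[2]; print(n,ray('top',[k[0][0]],z).round(4),k[2])
for k in blobs(yellow(b)): print('sideY',ray('side',[k[0][0]],.072))
o=telemetry.get_obs();print(o['tool_pos'],o['force'],o['clock'])
cv2.imwrite('pics/s3.png',cv2.resize(b[180:340,180:400],None,fx=3.5,fy=3.5)[:,:,::-1])
E
```

```text
Y [[0.5384 0.0705 0.072 ]] (256, 265, 62, 20)
R [[0.4568 0.0525 0.092 ]] (292, 328, 16, 16)
R [[0.5819 0.0541 0.092 ]] (294, 232, 8, 19)
R [[0.8241 0.4284 0.092 ]] (19, 39, 20, 70)
sideY [[0.53698791 0.06483287 0.072     ]]
[ 0.5508762  -0.16074298  0.25747594] [ 0.00963198  0.70889185 -0.25797973] 8.4
```

View pics/s3.png

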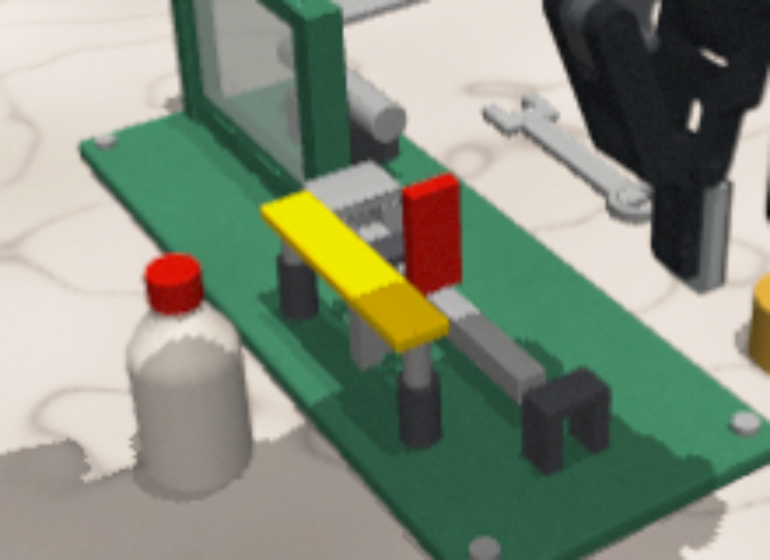

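The picture shows the tab moved home by about 39 mm, the bar looking up, and the bystanders where they were. I'll compare the bar's side-view outline with the start.

```bash
python3 - <<'E'
from h import *
b=vision.get_image('side')
for im in (cv2.imread('pics/side0.png')[:,:,::-1],b):
    m=cv2.inRange(cv2.cvtColor(np.ascontiguousarray(im),cv2.COLOR_RGB2HSV),(23,150,60),(36,255,255)); m[:, :250]=0; m[:,312:]=0; m[:230]=0;m[285:]=0
    print([k[1:] for k in blobs(m)])
E
```

```text
[(888.0, (254, 234, 55, 47))]
[(878.5, (254, 234, 55, 47))]
```

The bar's outline matches the start exactly, so the catch is fully up and the bolt is locked.

```bash
python3 -c "
from station import order
print(order.close_job())"
```

```text
the job is handed in; nothing more can be done
None
```

The bolt is home (the tab moved about 39 mm, to its end stop), the catch sprang back up and locked it, the bottle, bushing and wrench were not touched, and the job is handed in; no verdict was returned.

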